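# Put the rinsed steel sample bottle on its drying peg

## Robot

A 6-joint arm with a two-finger parallel gripper is mounted at the origin on the work surface. World frame = base frame: x ahead of the robot, y to its left, z up, the work surface at z = 0. Lengths are in mm, angles in rad, forces in N, time in s.
With the tool pointing down it reaches from about 350 to 775 mm from the base axis. Payload 7.3 kg.
Tool frame: the origin (TCP) lies midway between the tips of the shut fingers; the grasp point (between the pads) lies 19 mm behind it; z points along the fingers, y is the line along which they close (so a half turn about z gives the same grasp; the last joint's range is limited). The gripper opens to 92 mm and grips with 3 to 60 N. Pads are 19 mm wide; open, the fingers measure 130 mm over their backs; the gripper's body (75 mm by 190 mm) begins 47 mm behind the grasp point.
Start: joints at [-1.295, 0.342, 1.524, -0, 1.275, -0.146], TCP at [214.961, -478.996, 226.741] pointing down, gripper open.
Joint ranges: [-2.53, 2.53], [-0.77, 2.02], [0.04, 2.7], [-1, 4.14], [0.28, 2.66], [-3.11, 3.11]. Speed limits (rad/s): [2.57, 2.57, 3.14, 3.14, 3.14, 3.14].

## Interface

Orientations are given as [roll, pitch, yaw] about the fixed x, y, z axes, in that order (R = Rz(yaw) Ry(pitch) Rx(roll)).
In Python, from plant import bot gives the robot as it stands.
- The arm moves only by the tool servo_tool, never from a script. Its argument "deltas" is a list of rows, each a list of 2 entries, a list of its own where there are three numbers: the shift along the tool's x, y, z in m, then the turn, a rotation vector about the tool's x, y, z in degrees. A call has 1 to 20 rows; each row shifts and turns the commanded pose from where the row before left it, along the tool's axes as they then stand; what a row does not reach is not made up. A row lasts 1/8 s, in which the tool goes at most 62.5 mm and 10.7 degrees, less where a joint would pass 70% of its speed; a pose out of reach is approached as far as the arm can. A call with a gripper value outside its range is refused whole. "fingers" is the opening, from 0 (shut) to 1 (fully open), set as the call begins (left out, the last holds). The fingers move at their own pace and stop on an object; the grip force is fixed at half the most. Time passes only in rows, so rows that do not move let the fingers close. It gives the time, the measured TCP pose, the force, the opening and the grip force at its end, in the units of the state.
- bot.get_obs(): the state, without advancing time (a new reading comes with each control period).
- bot.capture(name): name is "scene" or "top" or "wrist"; returns the picture (384x512x3 uint8, red, green, blue); there is no depth.
- bot.camera_model(name): a dict with "mtx" (3x3 intrinsics, pixels), "dist" ([k1, k2, p1, p2, k3] as OpenCV has them; the pictures are not rectified), "xyz" and "rotation" of the camera in the world. Camera axes: x right, y down, z forward; pixel columns grow to the right and rows downward; lengths in mm; the calibration is good to about 2 mm. A picture is of the moment at which its call begins: read the wrist's pose just before it. camera_model takes no time and is no camera call; for the wrist camera it gives the pose at the moment of the call.
- bot.close_job(): hands the job in; it is judged then, once.
The state is a dict: "time": time; "joint_positions": joint angles; "dq": joint speeds; "tau": joint torques, N m; "tool_pos": TCP position; "tcp_rot": TCP orientation; "contact_force": force on the tool from outside, world axes, zero at the start; "moment": the same for the moment, N m; "grip_width": finger opening in mm; "finger_force": force on a finger pad.
Only numpy, scipy, OpenCV 4.12 (cv2) and the standard library are available. Lean on these libraries where they do the work, as an engineer would, in place of code of your own. Each camera call takes 0.05 s, during which the arm holds its last target. There are 200 camera calls.

## Task

Take the narrow-necked steel bottle that lies in the cradle, turn it upside down and lower it, without dropping it, mouth first over the slim drying peg that carries the white sliding ring. The ring moves stiffly: use the bottle to push it all the way down onto the stand's base, pressing firmly but stopping as soon as it is home so that the peg is not forced, then let go and leave the bottle there upside down on the ring. Leave everything else on the bench as it is.

Things in the scene. Friction and masses are not known exactly. Their poses are not given: they have to be found in the camera images.
- bottle: Loose plain steel bottle lying in the cradle, 140 mm long, about 0.4 kg. Origin: centre of its closed base; z runs from base to mouth. Body 54 mm diameter up to z = 85 mm, shoulder, then from 105 mm a neck 34 mm outside, 26 mm inside, open mouth at z = 140 mm; hollow 66 mm deep or more. The mouth first points roughly away from the robot.
- mouth (a point): Centre of the bottle's mouth, in the rim plane (bottle z = 140 mm).
- cradle: Low fixed steel cradle, 84 x 42 mm, two round rails along its x axis (tops 30 mm above the bench, 30 mm apart) under the bottle's body; nothing beside the bottle is higher. The bottle's axis lies 53 mm above the bench. Origin: centre of its underside; the bottle's mouth points along its +x.
- stand: The drying stand to use: fixed round base 90 mm diameter, 18 mm high, with one slim upright steel peg of 23 mm diameter, its end tapered to 12.6 mm over the last 12 mm. Origin: centre of the base's underside, on the peg's axis.
- peg_tip (a point): Top of the slim peg, on its axis, 88 mm above the bench.
- ring (a joint): Slide of the white plastic ring (46 mm diameter, 8 mm thick) on the slim peg: 0 = top position (underside 30 mm above the base's top), grows as it is pushed down, 0.030 m = resting on the base. Stiff: takes about 9 N to move and stays where it is left. The bottle's own weight does not move it.
- ring_top (a point): Centre of the ring's upper face, on the peg's axis (26 mm above the bench when the ring is fully down).
- thick_stand: A second fixed stand, same base, with a thick peg (38 mm diameter, too thick for the bottle) hidden under an upturned steel beaker. Not to be used. Origin: centre of its underside.
- beaker: Steel beaker, 68 mm diameter, 75 mm high, upside down over the thick peg; its base is 93 mm above the bench. Origin: centre of its base (on top). Leave alone.
- cup: Clear glass cup, 60 mm diameter, 70 mm high. Origin: centre of its underside. Leave alone.
- reagent: Brown glass bottle with black cap, 60 mm diameter, 150 mm high, standing. Origin: centre of its underside. Leave alone.
- jar: White plastic jar with lid, 64 mm diameter, 70 mm high. Origin: centre of its underside. Leave alone.
- wrench: Steel wrench lying on the bench. Leave alone.
- washer: Flat steel washer, 44 mm diameter, 6 mm thick, lying on the bench. Origin: centre of its underside. Leave alone.
- dish: White ceramic dish, 90 mm diameter, 35 mm high. Origin: centre of its underside. Leave alone.
Mind the look-alikes: they are no part of the job. Leave any turquoise or yellow look-alike of the bottle alone.

How it is judged:
By the outcome, as a careful person would: the job done as asked, in the order asked, and still so for the second after the job is handed in, with the robot touching nothing.
It also fails if it takes over 48 s, if anything falls off the work surface, if the arm or the gripper's body presses on something with over 40 N, if the wrist force passes 120 N, or if a joint passes its speed limit or range.

## Working session

There is one attempt and no reset: what is moved stays moved. The work goes in short steps, Python scripts to look and compute and a tool call to move; the robot and the scene stay as the last step left them, time stands still between calls to the robot, and variables do not carry over. Pictures are saved under pics/ and viewed, at most 10 in all, crops included, and the job is handed in when it is done.

Besides the shell and the picture viewer there is one more tool, called as name(argument=value, ...), one argument or row to a line, values as JSON. servo_tool: Moves the arm, as the interface text tells. Its arguments: {"type":"object","properties":{"deltas":{"type":"array"},"fingers":{"type":"number"}},"required":["deltas"]}

```bash
mkdir -p pics; python3 - <<'E'
from plant import bot
import cv2
for n in ("scene","top"):
    im=bot.capture(n); cv2.imwrite(f"pics/{n}0.png",cv2.resize(im[:,:,::-1],(768,576),interpolation=cv2.INTER_CUBIC))
    cv2.imwrite(f"pics/{n}0_raw.png",im[:,:,::-1])
    m=bot.camera_model(n); print(n,m)
o=bot.get_obs();print(o)
E
```

```text
scene {'mtx': array([[392.1906721 ,   0.        , 251.25887954],
       [  0.        , 392.1906721 , 185.24824451],
       [  0.        ,   0.        ,   1.        ]]), 'dist': array([-0.00936952,  0.        ,  0.        ,  0.        ,  0.        ]), 'xyz': array([1546.9045598 ,   32.9027831 ,  799.75975015]), 'rotation': array([-2.19452643, -0.01822301,  1.69605463])}
top {'mtx': array([[437.31645868,   0.        , 252.76527113],
       [  0.        , 437.31645868, 188.99099161],
       [  0.        ,   0.        ,   1.        ]]), 'dist': array([-0.05161293,  0.        ,  0.        ,  0.        ,  0.        ]), 'xyz': array([ 417.07452506,  -81.7812863 , 1640.97713841]), 'rotation': array([-3.03705850e+00,  9.81498781e-04, -1.56035336e+00])}
{'time': 0.1, 'joint_positions': array([-1.29501643e+00,  3.42650327e-01,  1.52489822e+00, -2.04606572e-06,
        1.27539885e+00, -1.46009004e-01]), 'dq': array([ 0.00087843, -0.00106362, -0.0022526 ,  0.00105215,  0.00021042,
       -0.00120426]), 'tau': array([ 1.02984057e-03, -4.32005811e+01, -2.44694406e+01,  7.19505153e-02,
        5.26672555e-02, -4.43343197e-05]), 'tool_pos': array([ 214.84990591, -478.63843254,  226.12399545]), 'tcp_rot': array([-3.14025205e+00, -1.95165847e-04,  4.21789366e-01]), 'contact_force': array([-0.56316318, -0.31745627,  0.13118054]), 'moment': array([-0.04874149, -0.03168087,  0.01736881]), 'finger_force': 0.0, 'grip_width': 91.82508479406631}
```

View pics/scene0.png

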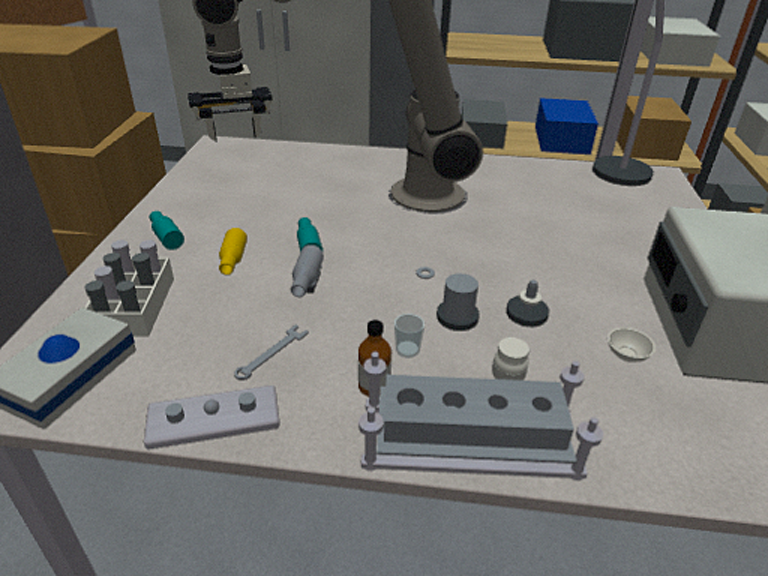

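View pics/top0.png

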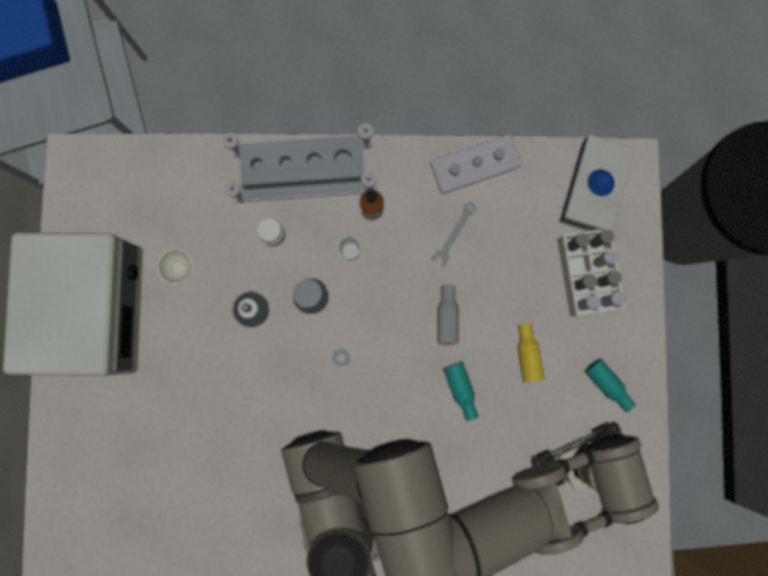

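The top view (768×576) shows the grey bottle near (448,315), mouth toward +x (up). The white-ringed slim stand is at (250,309), with the beaker to its right at (310,295). I'll take finer crops next.

```bash
cat > h.py <<'E'
import numpy as np, cv2
from scipy.spatial.transform import Rotation as R
from plant import bot
def ray(n,uv,m=None):
    m=m or bot.camera_model(n)
    p=cv2.undistortPoints(np.array(uv,float).reshape(-1,1,2),m["mtx"],m["dist"]).reshape(-1,2)
    d=np.c_[p,np.ones(len(p))]@R.from_euler('xyz',m["rotation"]).as_matrix().T
    return m["xyz"],d
def atz(n,uv,z,m=None):
    c,d=ray(n,uv,m); z=np.broadcast_to(z,len(d)); return c+d*((z-c[2])/d[:,2])[:,None]
def proj(n,P,m=None):
    m=m or bot.camera_model(n); Rw=R.from_euler('xyz',m["rotation"]).as_matrix().T
    return cv2.projectPoints(np.array(P,float).reshape(-1,1,3),cv2.Rodrigues(Rw)[0],-Rw@m["xyz"],m["mtx"],m["dist"])[0].reshape(-1,2)
E
python3 - <<'E'
from h import *
t=cv2.imread("pics/top0_raw.png"); s=cv2.imread("pics/scene0_raw.png")
print(atz("top",[[298.7,210]],53),atz("top",[[165,205]],50),atz("top",[[207,196]],93))
z=lambda im,x,y,w,h,f:cv2.resize(im[y:y+h,x:x+w],None,fx=f,fy=f,interpolation=cv2.INTER_CUBIC)
A=np.hstack([z(t,274,184,50,50,8),z(t,142,180,50,50,8)])
B=np.hstack([z(s,180,155,50,50,6),z(s,325,175,50,50,6)])
B=cv2.resize(B,(800,400)) if 0 else np.hstack([B,np.zeros((300,200,3),np.uint8)])
cv2.imwrite("pics/crop.png",np.vstack([A[:300+100],B[:200]])) if 0 else cv2.imwrite("pics/crop.png",A)
cv2.imwrite("pics/crop2.png",np.hstack([z(s,180,155,50,50,8),z(s,325,175,50,50,8)]))
E
```

```text
[[ 508.59966232 -246.24530374   53.        ]] [[521.86236727 241.46283782  50.        ]] [[552.71921279  83.88649748  93.        ]]
```

View pics/crop.png

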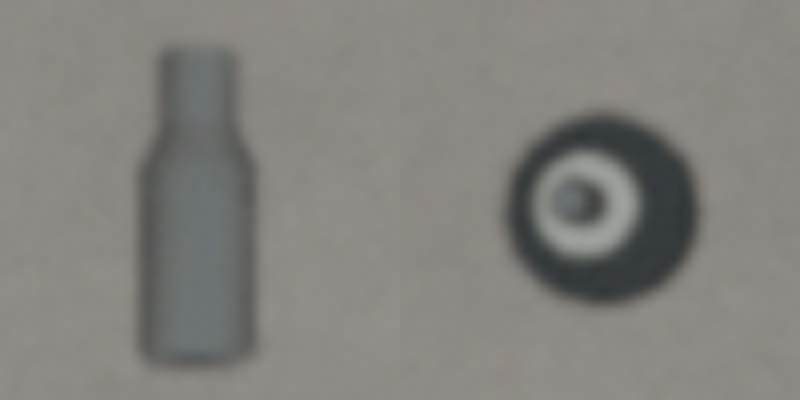

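View pics/crop2.png

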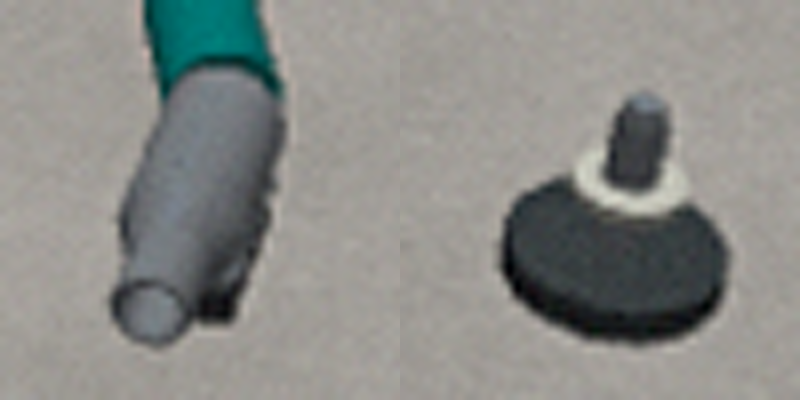

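Crops (8×). Top: bottle base at (198,362), mouth at (198,47), base disc centre (601,208), ring (586,204), peg tip (573,201). Scene: mouth centre (151,310), peg tip (648,100), ring centre about (632,182).

```bash
python3 - <<'E'
from h import *
np.set_printoptions(precision=1,suppress=True)
c=lambda p,o:(np.array(p,float)+.5)/8-.5+o
T1=(274,184);T2=(142-50,180);S1=(180,155);S2=(325-50,175)
print("bottle base,mouth",atz("top",[c((198,362),T1),c((198,47),T1)],53))
print("disc,ring,tip",atz("top",[c((601,208),T2),c((586,204),T2),c((573,201),T2)],[18,56,88]))
print("scene mouth, tip, ring",atz("scene",[c((151,310),S1),c((648,100),S2),c((632,182),S2)],[53,88,56]))
print("base disc scene",atz("scene",[c((615,245),S2)],18))
E
```

```text
bottle base,mouth [[ 440.4 -244.9   53. ]
 [ 583.7 -244.8   53. ]]
disc,ring,tip [[521.9 241.6  18. ]
 [521.2 240.9  56. ]
 [520.4 240.3  88. ]]
scene mouth, tip, ring [[ 583.6 -242.8   53. ]
 [ 524.5  244.8   88. ]
 [ 535.6  243.1   56. ]]
base disc scene [[527.5 243.5  18. ]]
```

servo_tool(
  deltas=[
    [[0,0,-0.01],[0,0,5]],
    [[0,0,-0.01],[0,0,5]],
    [[0,0,0],[0,0,0]],
  ],
  fingers=1,
)

```text
time: 0.48
tool_pos: [215.0, -479.2, 247.0]
tcp_rot: [3.141, -0.0, 0.248]
contact_force: [-0.1, 0.9, -1.0]
grip_width: 91.9
finger_force: 0.0
```

Bottle axis is at y≈-244.5 with its base at x≈442, and the stand is at about (522,241). I'll move above the bottle with yaw 0.

servo_tool(
  deltas=[
    [[0,0,0],[0,0,7.1]],
    [[0,0,0],[0,0,7.1]],
    [[0.035,-0.03,0.005],[0,0,0]],
    [[0.035,-0.03,0.005],[0,0,0]],
    [[0.035,-0.03,0.01],[0,0,0]],
    [[0.035,-0.03,0.01],[0,0,0]],
    [[0.035,-0.03,0.01],[0,0,0]],
    [[0.035,-0.03,0.01],[0,0,0]],
    [[0.035,-0.03,0],[0,0,0]],
    [[0.03,-0.025,0],[0,0,0]],
    [[0,0,0],[0,0,0]],
    [[0,0,0],[0,0,0]],
  ],
  fingers=1,
)

```text
time: 1.98
tool_pos: [489.5, -244.2, 196.1]
tcp_rot: [-3.141, 0.001, 0.001]
contact_force: [-0.5, 0.3, -0.5]
grip_width: 91.9
finger_force: 0.0
```

```bash
python3 - <<'E'
from h import *
o=bot.get_obs();print(o["joint_positions"].round(4),o["tool_pos"].round(1),o["tcp_rot"].round(4))
m=bot.camera_model("wrist");im=bot.capture("wrist")[:,:,::-1]
print(m["xyz"],m["rotation"])
print(proj("wrist",[[442,-244.5,53],[582,-244.5,53],[527,-217.5,53],[527,-271.5,53]],m))
cv2.imwrite("pics/w1.png",im)
E
```

```text
[-6.0270e-01  4.0860e-01  1.5104e+00 -5.0000e-04  1.2238e+00  9.6750e-01] [ 489.5 -244.2  196.1] [-3.1413e+00  1.3000e-03  8.0000e-04]
[ 557.80203202 -245.12353933  354.41289483] [ 2.88627527e+00 -3.42215210e-04 -1.57007637e+00]
[[259.18774024 226.85058639]
 [259.20479816  95.53941676]
 [233.37051327 150.4246563 ]
 [285.01968628 150.45732579]]
```

View pics/w1.png

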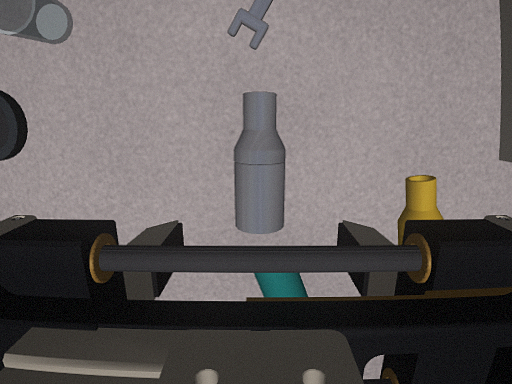

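The wrist view matches the prediction to about 1 px: axis at column 260, mouth at row 93, base at row 231. I'll lower and grip.

servo_tool(
  deltas=[
    [[0,0,0.03],[0,0,0]],
    [[0,0,0.03],[0,0,0]],
    [[0,0,0.03],[0,0,0]],
    [[0,0,0.03],[0,0,0]],
    [[0,0,0.02],[0,0,0]],
    [[0,0,0.015],[0,0,0]],
    [[0,0,0.007],[0,0,0]],
    [[0,0,0],[0,0,0]],
    [[0,0,0],[0,0,0]],
  ],
)

```text
time: 3.15
tool_pos: [490.5, -244.5, 35.5]
tcp_rot: [3.141, -0.001, -0.001]
contact_force: [-0.2, 0.3, -0.6]
grip_width: 91.7
finger_force: 0.0
```

servo_tool(
  deltas=[
    [[0,0,0],[0,0,0]],
    [[0,0,0],[0,0,0]],
    [[0,0,0],[0,0,0]],
    [[0,0,0],[0,0,0]],
    [[0,0,0],[0,0,0]],
    [[0,0,0],[0,0,0]],
    [[0,0,0],[0,0,0]],
    [[0,0,0],[0,0,0]],
  ],
  fingers=0,
)

```text
time: 4.15
tool_pos: [490.1, -243.7, 34.8]
tcp_rot: [-3.141, 0.0, -0.001]
contact_force: [0.4, 4.9, 3.0]
grip_width: 54.0
finger_force: 30.0
```

```bash
python3 - <<'E'
from h import *
o=bot.get_obs();print(o["time"],o["joint_positions"].round(4),o["tool_pos"].round(1),o["tcp_rot"].round(4),o["finger_force"],o["grip_width"],o["contact_force"])
# fit lengths: r=a+L2 s2+L3 s23, z=h+L2c2+L3c23-d
D=[([.34265,1.5249],np.hypot(214.85,478.64),226.12),([.4086,1.5104],np.hypot(489.5,244.2),196.1),(o["joint_positions"][1:3],np.hypot(*o["tool_pos"][:2]),o["tool_pos"][2])]
A=[];b=[]
for (q2,q3),r,z in D:
    A+= [[np.sin(q2),np.sin(q2+q3),0],[np.cos(q2),np.cos(q2+q3),1]]; b+=[r,z]
print(np.linalg.lstsq(np.array(A),np.array(b),rcond=None))
E
```

```text
4.15 [-6.0170e-01  6.0600e-01  1.6881e+00  7.0000e-04  8.4790e-01  9.6930e-01] [ 490.1 -243.7   34.8] [-3.141e+00  1.000e-04 -6.000e-04] 30.000485287746415 53.98019000860496 [0.36191575 4.85805448 2.98401256]
(array([447.34378276, 391.03705728, -78.65220261]), array([34.65807901]), np.int32(3), array([2.44587169, 1.7296027 , 0.16182143]))
```

servo_tool(
  deltas=[
    [[0,0,-0.01],[0,0,0]],
    [[0,0,-0.02],[0,0,0]],
    [[0,0,-0.03],[0,0,0]],
    [[0,0,-0.04],[0,0,0]],
    [[0,0,-0.04],[0,0,0]],
    [[0,0,-0.04],[0,0,0]],
    [[0,0,-0.04],[0,0,0]],
    [[0,0,-0.04],[0,0,0]],
    [[0,0,-0.03],[0,0,0]],
    [[0,0,-0.02],[0,0,0]],
    [[0,0,0],[0,0,0]],
  ],
)

```text
time: 5.52
tool_pos: [490.2, -244.9, 346.2]
tcp_rot: [3.139, -0.002, -0.001]
contact_force: [-0.7, -0.6, -4.0]
grip_width: 53.9
finger_force: 30.0
```

```bash
python3 - <<'E'
from h import *
o=bot.get_obs();print(repr(o["joint_positions"].round(4)),o["tool_pos"].round(1),o["tcp_rot"].round(4),o["grip_width"],o["contact_force"],o["moment"])
E
```

```text
array([-6.0270e-01,  3.2380e-01,  1.2261e+00, -8.0000e-04,  1.5883e+00,
        9.6920e-01]) [ 490.2 -244.9  346.2] [ 3.139e+00 -2.400e-03 -1.100e-03] 53.87654001630187 [-0.71618685 -0.56453463 -4.03849107] [ 0.00655679  0.03351654 -0.02198055]
```

servo_tool(
  deltas=[
    [[0,0,0],[8,0,0]],
    [[0,0,0],[8,0,0]],
    [[0,0,0],[8,0,0]],
    [[0,0,0],[0,0,0]],
  ],
)

```text
time: 6.02
tool_pos: [489.3, -246.2, 341.6]
tcp_rot: [-2.721, 0.005, -0.004]
contact_force: [-0.5, 0.4, -3.5]
grip_width: 53.8
finger_force: 30.0
```

```bash
python3 - <<'E'
from h import *
o=bot.get_obs();print(repr(o["joint_positions"].round(4)),o["tool_pos"].round(1),o["tcp_rot"].round(4),o["grip_width"],o["contact_force"],o["moment"])
E
```

```text
array([-0.7786,  0.4777,  1.0774,  0.3082,  1.8784,  0.8482]) [ 489.3 -246.2  341.6] [-2.7209  0.0045 -0.0045] 53.772335283824084 [-0.46293663  0.40760745 -3.51781883] [-0.44240421  0.05649849  0.00274114]
```

```bash
cat > fk.py <<'E'
from h import *
from scipy.optimize import least_squares
Rz=lambda a:R.from_euler('z',a).as_matrix(); Ry=lambda a:R.from_euler('y',a).as_matrix()
def fk(q,p):
    a,h,L2,L3,d,o,e=p
    F=Ry(q[1]+q[2]); 
    w=np.array([a,o,h])+Ry(q[1])@[0,0,L2]+F@[e,0,L3]
    Rt=F@Rz(q[3])@Ry(q[4])@Rz(q[5]+np.pi/2)
    return Rz(q[0])@(w+Rt@[0,0,d]),Rz(q[0])@Rt
D=[([-1.29501643,.342650,1.524898,0,1.2753988,-.146009],[214.85,-478.64,226.12],[-3.14025,-.0002,.42179]),
([-.6027,.4086,1.5104,-.0005,1.2238,.9675],[489.5,-244.2,196.1],[-3.1413,.0013,.0008]),
([-.6017,.606,1.6881,.0007,.8479,.9693],[490.1,-243.7,34.8],[-3.141,.0001,-.0006]),
([-.6027,.3238,1.2261,-.0008,1.5883,.9692],[490.2,-244.9,346.2],[3.139,-.0024,-.0011]),
([-.7786,.4777,1.0774,.3082,1.8784,.8482],[489.3,-246.2,341.6],[-2.7209,.0045,-.0045])]
def fit(D):
    f=lambda p:np.concatenate([fk(q,p)[0]-x for q,x,_ in D]+[1e-3*(p-[0,300,420,400,250,76,0])])
    s=least_squares(f,[0,300,420,400,250,76,0]); return s.x,f(s.x)[:-7].reshape(-1,3)
P,res=fit(D)
LO=np.array([-2.53,-.77,.04,-1,.28,-3.11]);HI=np.array([2.53,2.02,2.7,4.14,2.66,3.11])
def ik(x,Rt,q0):
    f=lambda q:np.r_[(fk(q,P)[0]-x)/300,(R.from_matrix(fk(q,P)[1].T@Rt)).as_rotvec()]
    s=least_squares(f,np.clip(q0,LO+.01,HI-.01),bounds=(LO,HI)); return s.x,np.abs(s.fun).max()
def Rfin(az):
    z=np.array([np.cos(az),np.sin(az),0]);x=np.array([0,0,-1.]);return np.c_[x,np.cross(z,x),z]
E
python3 - <<'E'
from fk import *
np.set_printoptions(precision=3,suppress=True)
print(P);print(res)
for q,x,r in D: print((R.from_matrix(fk(q,P)[1].T)*R.from_euler('xyz',r)).as_rotvec())
S=np.array([522,241.5])
for azd in range(0,100,10):
    az=np.radians(azd);u=np.array([np.cos(az),np.sin(az)])
    for z in (121,215):
        for b in (0,.6):
            q,e=ik(np.r_[S+19*u,z],Rfin(az),[0.2+az*-.3,.3,1.7,2.4-b,.9,1.57])
            print(azd,z,q,round(e,4))
E
```

```text
[ -0.014 223.038 506.127 379.654 318.116  76.396  46.507]
[[-0.    -0.01   0.016]
 [-0.021 -0.06   0.026]
 [ 0.012  0.046 -0.018]
 [-0.004  0.019 -0.015]
 [ 0.008  0.002 -0.01 ]]
[ 0.  0. -0.]
[-0. -0. -0.]
[-0. -0. -0.]
[-0.  0. -0.]
[-0.  0. -0.]
0 121 [0.591 1.023 2.295 3.74  1.717 1.67 ] 0.0
0 121 [0.591 1.023 2.295 3.74  1.717 1.67 ] 0.0
0 215 [0.591 0.74  2.336 3.733 1.516 1.534] 0.0
0 215 [0.591 0.74  2.336 3.733 1.516 1.534] 0.0
10 121 [0.434 1.06  2.378 3.412 1.857 1.649] 0.0
10 121 [0.434 1.06  2.378 3.412 1.857 1.649] 0.0
10 215 [0.434 0.752 2.424 3.401 1.604 1.58 ] 0.0
10 215 [0.434 0.752 2.424 3.401 1.604 1.58 ] 0.0
20 121 [0.246 1.088 2.424 3.031 1.939 1.531] 0.0
20 121 [0.246 1.088 2.424 3.031 1.939 1.531] 0.0
20 215 [0.246 0.764 2.473 3.038 1.666 1.561] 0.0
20 215 [0.246 0.764 2.473 3.038 1.666 1.561] 0.0
30 121 [0.059 1.087 2.423 2.648 1.899 1.399] 0.0
30 121 [0.059 1.087 2.423 2.648 1.899 1.399] 0.0
30 215 [0.059 0.764 2.472 2.675 1.655 1.528] 0.0
30 215 [0.059 0.764 2.472 2.675 1.655 1.528] 0.0
40 121 [-0.094  1.059  2.376  2.328  1.775  1.359] 0.0
40 121 [-0.094  
[... 548 characters left out ...]
  0.74   2.218  1.837  1.522  1.748] 0.0
70 121 [-0.276  0.984  2.054  1.643  1.563  1.675] 0.0
70 121 [-0.276  0.984  2.054  1.643  1.563  1.675] 0.0
70 215 [-0.276  0.755  2.087  1.64   1.549  1.87 ] 0.0
70 215 [-0.276  0.755  2.087  1.64   1.549  1.87 ] 0.0
80 121 [-0.275  0.989  1.915  1.473  1.594  1.806] 0.0
80 121 [-0.275  0.989  1.915  1.473  1.594  1.806] 0.0
80 215 [-0.275  0.784  1.945  1.479  1.611  1.981] 0.0
80 215 [-0.275  0.784  1.945  1.479  1.611  1.981] 0.0
90 121 [-0.256  1.009  1.77   1.331  1.661  1.922] 0.0
90 121 [-0.256  1.009  1.77   1.331  1.661  1.922] 0.0
90 215 [-0.256  0.822  1.798  1.348  1.697  2.078] 0.0
90 215 [-0.256  0.822  1.798  1.348  1.697  2.078] 0.0
```

```bash
cat > screw.py <<'E'
from fk import *
from scipy.linalg import logm,expm
def T(x,Rm):
    M=np.eye(4);M[:3,:3]=Rm;M[:3,3]=x;return M
def tw(dt,dr):  # servo row
    M=T(dt,R.from_rotvec(np.radians(dr)).as_matrix());return M
def run(M,rows,q):
    out=[]
    for dt,dr in rows:
        M=M@tw(np.array(dt)*1000,dr); q,e=ik(M[:3,3],M[:3,:3],q); out.append((M.copy(),q,e))
    return out
E
python3 - <<'E'
from screw import *
np.set_printoptions(precision=3,suppress=True)
o=bot.get_obs();M0=T(o["tool_pos"],R.from_euler('xyz',o["tcp_rot"]).as_matrix());q=o["joint_positions"]
az=np.radians(30);u=np.array([np.cos(az),np.sin(az)])
M1=T(np.r_[np.array([522,241.5])+19*u,270],Rfin(az))
Rr=R.from_matrix(M0[:3,:3].T@M1[:3,:3]);print("rotvec deg",np.degrees(Rr.as_rotvec()),np.degrees(Rr.magnitude()))
N=20
# constant turn per row, constant world shift per row expressed in tool axes at row start
rows=[];M=M0.copy();dr=(np.degrees(Rr.as_rotvec())/N).round(1)
for i in range(N):
    d=(M1[:3,3]-M[:3,3])/(N-i); dt=(M[:3,:3].T@d/1000).round(3)
    rows.append([dt.tolist(),dr.tolist()]);M=M@tw(dt*1000,dr)
out=run(M0,rows,q); qp=q
for Mi,qi,e in out:
    mouth=Mi[:3,3]+Mi[:3,:3]@[93,0,-19]; 
    print(Mi[:3,3].round(0),"mouth",mouth.round(0),qi,round(e,4),np.abs(qi-qp).max().round(3));qp=qi
print(rows)
E
```

```text
rotvec deg [ 94.768  -5.691 105.897] 142.22404858615752
[ 491. -222.  338.] mouth [ 584. -239.  350.] [-0.775  0.484  1.106  0.37   1.899  0.952] 0.0 0.104
[ 494. -197.  335.] mouth [ 586. -223.  341.] [-0.771  0.488  1.145  0.435  1.907  1.054] 0.0 0.101
[ 497. -172.  331.] mouth [ 586. -205.  331.] [-0.768  0.488  1.195  0.504  1.902  1.149] 0.0 0.096
[ 499. -147.  327.] mouth [ 585. -188.  321.] [-0.767  0.485  1.255  0.573  1.888  1.237] 0.0 0.088
[ 502. -123.  323.] mouth [ 584. -169.  310.] [-0.765  0.48   1.323  0.643  1.864  1.318] 0.0 0.08
[504. -98. 319.] mouth [ 581. -149.  298.] [-0.763  0.473  1.398  0.714  1.832  1.39 ] 0.0 0.075
[506. -73. 316.] mouth [ 578. -128.  287.] [-0.759  0.464  1.48   0.786  1.794  1.454] 0.0 0.082
[509. -47. 312.] mouth [ 575. -106.  276.] [-0.753  0.454  1.566  0.861  1.751  1.51 ] 0.0 0.085
[512. -23. 309.] mouth [571. -83. 265.] [-0.746  0.444  1.655  0.938  1.705  1.557] 0.0 0.09
[514.   2. 305.] mouth [566. -59. 254.] [-0.735  0.435  1.749  1.02   1.654  1.592] 0.0 0.094
[517.  27. 301.] mouth [561. -33. 244.] [-0.718  0.428  1.843  1.10
[... 1048 characters left out ...]
.004, -0.015, 0.02], [4.7, -0.3, 5.3]], [[-0.005, -0.013, 0.021], [4.7, -0.3, 5.3]], [[-0.007, -0.011, 0.022], [4.7, -0.3, 5.3]], [[-0.007, -0.009, 0.023], [4.7, -0.3, 5.3]], [[-0.008, -0.006, 0.023], [4.7, -0.3, 5.3]], [[-0.008, -0.003, 0.024], [4.7, -0.3, 5.3]], [[-0.008, -0.001, 0.024], [4.7, -0.3, 5.3]], [[-0.008, 0.002, 0.024], [4.7, -0.3, 5.3]], [[-0.008, 0.005, 0.024], [4.7, -0.3, 5.3]], [[-0.007, 0.007, 0.023], [4.7, -0.3, 5.3]], [[-0.006, 0.01, 0.022], [4.7, -0.3, 5.3]], [[-0.005, 0.012, 0.022], [4.7, -0.3, 5.3]], [[-0.003, 0.014, 0.02], [4.7, -0.3, 5.3]], [[-0.002, 0.016, 0.019], [4.7, -0.3, 5.3]], [[-0.0, 0.018, 0.018], [4.7, -0.3, 5.3]], [[0.001, 0.019, 0.016], [4.7, -0.3, 5.3]]]
```

servo_tool(
  deltas=[
    [[0.002,-0.021,0.013],[4.7,-0.3,5.3]],
    [[0.001,-0.02,0.015],[4.7,-0.3,5.3]],
    [[-0.001,-0.019,0.017],[4.7,-0.3,5.3]],
    [[-0.003,-0.017,0.018],[4.7,-0.3,5.3]],
    [[-0.004,-0.015,0.02],[4.7,-0.3,5.3]],
    [[-0.005,-0.013,0.021],[4.7,-0.3,5.3]],
    [[-0.007,-0.011,0.022],[4.7,-0.3,5.3]],
    [[-0.007,-0.009,0.023],[4.7,-0.3,5.3]],
    [[-0.008,-0.006,0.023],[4.7,-0.3,5.3]],
    [[-0.008,-0.003,0.024],[4.7,-0.3,5.3]],
    [[-0.008,-0.001,0.024],[4.7,-0.3,5.3]],
    [[-0.008,0.002,0.024],[4.7,-0.3,5.3]],
    [[-0.008,0.005,0.024],[4.7,-0.3,5.3]],
    [[-0.007,0.007,0.023],[4.7,-0.3,5.3]],
    [[-0.006,0.01,0.022],[4.7,-0.3,5.3]],
    [[-0.005,0.012,0.022],[4.7,-0.3,5.3]],
    [[-0.003,0.014,0.02],[4.7,-0.3,5.3]],
    [[-0.002,0.016,0.019],[4.7,-0.3,5.3]],
    [[0,0.018,0.018],[4.7,-0.3,5.3]],
    [[0.001,0.019,0.016],[4.7,-0.3,5.3]],
  ],
)

```text
time: 8.52
tool_pos: [536.1, 254.5, 271.7]
tcp_rot: [-2.944, 1.562, -2.407]
contact_force: [0.8, 1.4, -1.8]
grip_width: 53.8
finger_force: 30.0
```

servo_tool(
  deltas=[
    [[0,0,0],[0,0,0]],
    [[0,0,0],[0,0,0]],
    [[0,0,0],[0,0,0]],
  ],
)

```text
time: 8.9
tool_pos: [538.0, 251.5, 273.2]
tcp_rot: [-2.198, 1.564, -1.662]
contact_force: [-0.1, -0.4, -3.5]
grip_width: 53.9
finger_force: 30.0
```

```bash
python3 - <<'E'
from screw import *
o=bot.get_obs();M=T(o["tool_pos"],R.from_euler('xyz',o["tcp_rot"]).as_matrix())
np.set_printoptions(precision=2,suppress=True)
print(o["time"],o["joint_positions"],M,o["grip_width"],o["contact_force"],o["moment"])
print("turn needed",np.degrees(R.from_matrix(M[:3,:3].T@Rfin(np.radians(30))).as_rotvec()))
I={}
for n in ("scene","top","wrist"):
    I[n]=bot.capture(n)[:,:,::-1]; cv2.imwrite(f"pics/{n}2.png",I[n])
z=lambda im,x,y,w,h,f:cv2.resize(im[y:y+h,x:x+w],None,fx=f,fy=f,interpolation=cv2.INTER_CUBIC)
print(proj("scene",[[522,241.5,88],[522,241.5,178],[522,241.5,318]]),proj("top",[[522,241.5,88],[522,241.5,318]]),proj("wrist",[[522,241.5,88],[522,241.5,18]]))
a=z(I["scene"],300,80,80,120,5); w=cv2.resize(I["wrist"],(400,300)); t=z(I["top"],140,170,80,60,5)
cv2.imwrite("pics/v2.png",np.hstack([a,np.vstack([w,t])]))
E
```

```text
8.9 [0.05 0.54 2.46 2.65 1.44 1.63] [[ -0.    -0.51   0.86 538.03]
 [ -0.01   0.86   0.51 251.51]
 [ -1.    -0.01  -0.   273.18]
 [  0.     0.     0.     1.  ]] 53.946880504606334 [-0.11 -0.44 -3.54] [-0.47  0.95  0.03]
turn needed [ 0.71 -0.23  0.33]
[[354.41 186.5 ]
 [359.57 162.11]
 [368.58 119.51]] [[162.86 204.24]
 [147.37 198.97]] [[ 264.99 -154.67]
 [ 264.69 -210.  ]]
```

View pics/v2.png

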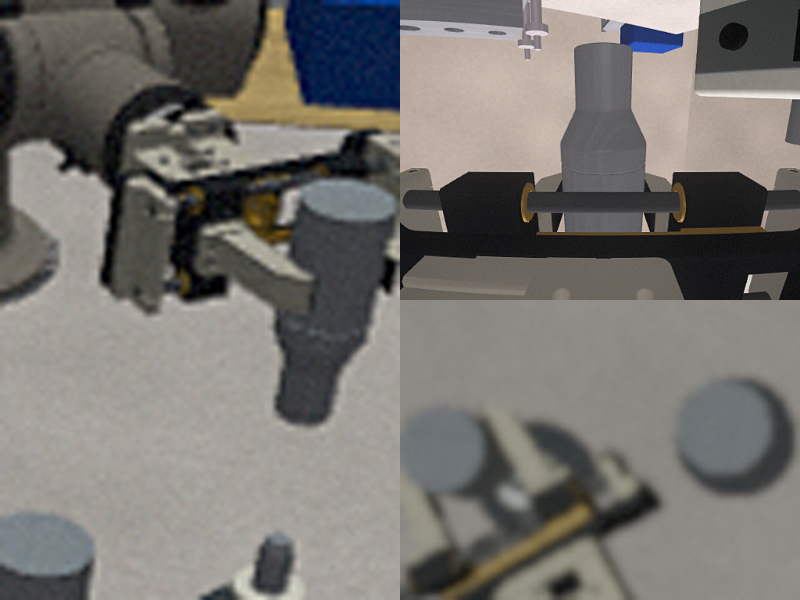

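The bottle is held mouth-down over the peg. In the scene crop the mouth is at (305,408) and the peg tip at (277,537), both as predicted to within 1 px. I'll straighten it and descend to hover just above the tip.

servo_tool(
  deltas=[
    [[0,0,0],[0.7,-0.2,0.3]],
    [[0.02,0,0],[0,0,0]],
    [[0.02,0,0],[0,0,0]],
    [[0.02,0,0],[0,0,0]],
    [[0.015,0,0],[0,0,0]],
    [[0,0,0],[0,0,0]],
    [[0,0,0],[0,0,0]],
  ],
)

```text
time: 9.93
tool_pos: [537.6, 252.6, 198.3]
tcp_rot: [1.755, 1.57, 2.279]
contact_force: [0.9, -0.8, -3.4]
grip_width: 54.0
finger_force: 30.0
```

```bash
python3 - <<'E'
from screw import *
o=bot.get_obs();M=T(o["tool_pos"],R.from_euler('xyz',o["tcp_rot"]).as_matrix())
np.set_printoptions(precision=2,suppress=True)
print(o["time"],M,o["contact_force"],o["moment"])
g=M[:3,3]+M[:3,:3]@[0,0,-19];print("grasp",g)
print("turn needed",np.degrees(R.from_matrix(M[:3,:3].T@Rfin(np.radians(30))).as_rotvec()))
I={}
for n in ("scene","top"):
    I[n]=bot.capture(n)[:,:,::-1]; cv2.imwrite(f"pics/{n}3.png",I[n])
z=lambda im,x,y,w,h,f:cv2.resize(im[y:y+h,x:x+w],None,fx=f,fy=f,interpolation=cv2.INTER_CUBIC)
m=g+M[:3,:3]@[92,0,0]; b=g-M[:3,:3]@[48,0,0]
print(proj("scene",[m,b,[522,241.5,88]]),proj("top",[b]))
cv2.imwrite("pics/v3.png",np.hstack([z(I["scene"],335,140,50,75,8),z(I["top"],130,170,50,75,8)]))
E
```

```text
9.925 [[ -0.    -0.5    0.87 537.57]
 [  0.     0.87   0.5  252.64]
 [ -1.     0.    -0.   198.28]
 [  0.     0.     0.     1.  ]] [ 0.88 -0.81 -3.42] [-0.49  0.99 -0.01]
grasp [521.13 243.12 198.28]
turn needed [ 0.06 -0.01 -0.03]
[[355.94 181.59]
 [364.34 141.99]
 [354.41 186.5 ]] [[152.23 201.06]]
```

View pics/v3.png

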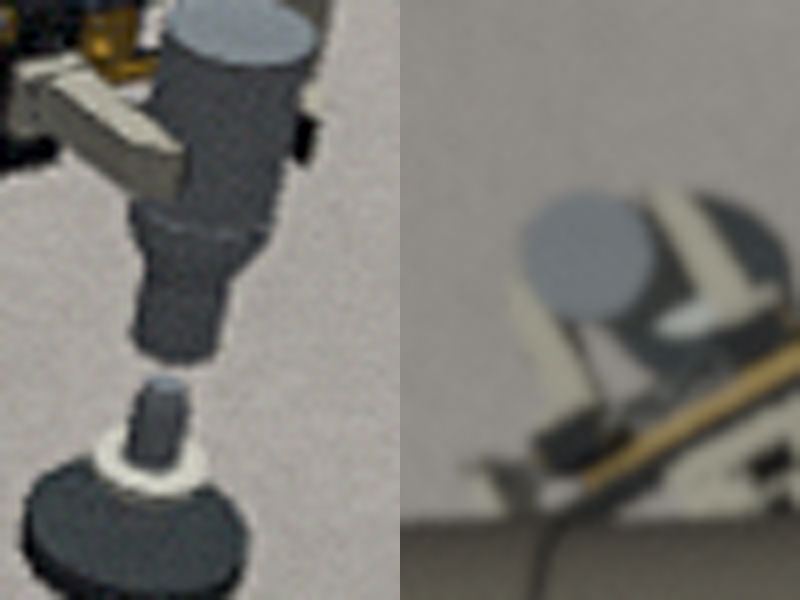

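The mouth is centred on the tip to within about 1 mm: mouth at (175,343), tip at (165,383). I'll nudge +1 mm in x and descend while watching the force.

servo_tool(
  deltas=[
    [[0,-0.0005,0.001],[0,0,0]],
    [[0.008,0,0],[0,0,0]],
    [[0.008,0,0],[0,0,0]],
    [[0.004,0,0],[0,0,0]],
    [[0.004,0,0],[0,0,0]],
    [[0,0,0],[0,0,0]],
    [[0,0,0],[0,0,0]],
  ],
)

```text
time: 10.9
tool_pos: [538.5, 252.9, 173.9]
tcp_rot: [2.155, 1.57, 2.68]
contact_force: [0.1, -0.4, -2.5]
grip_width: 53.6
finger_force: 30.0
```

servo_tool(
  deltas=[
    [[0.004,0,0],[0,0,0]],
    [[0.004,0,0],[0,0,0]],
    [[0,0,0],[0,0,0]],
    [[0,0,0],[0,0,0]],
  ],
)

```text
time: 11.4
tool_pos: [538.5, 252.9, 165.8]
tcp_rot: [2.339, 1.57, 2.864]
contact_force: [0.4, -0.4, -3.1]
grip_width: 54.0
finger_force: 30.0
```

servo_tool(
  deltas=[
    [[0.004,0,0],[0,0,0]],
    [[0.004,0,0],[0,0,0]],
    [[0.004,0,0],[0,0,0]],
    [[0,0,0],[0,0,0]],
  ],
)

```text
time: 11.9
tool_pos: [538.5, 252.9, 153.3]
tcp_rot: [2.501, 1.569, 3.026]
contact_force: [0.6, -0.0, -2.9]
grip_width: 53.9
finger_force: 30.0
```

servo_tool(
  deltas=[
    [[0.003,0,0],[0,0,0]],
    [[0.003,0,0],[0,0,0]],
    [[0.002,0,0],[0,0,0]],
    [[0,0,0],[0,0,0]],
  ],
)

```text
time: 12.4
tool_pos: [538.5, 252.8, 145.6]
tcp_rot: [2.38, 1.57, 2.905]
contact_force: [0.5, -0.1, -3.3]
grip_width: 53.8
finger_force: 30.0
```

servo_tool(
  deltas=[
    [[0.002,0,0],[0,0,0]],
    [[0.002,0,0],[0,0,0]],
    [[0,0,0],[0,0,0]],
  ],
)

```text
time: 12.78
tool_pos: [538.7, 253.0, 143.3]
tcp_rot: [0.035, 1.567, 0.561]
contact_force: [-0.1, -0.6, 5.0]
grip_width: 53.9
finger_force: 30.0
```

servo_tool(
  deltas=[
    [[0.002,0,0],[0,0,0]],
    [[0.002,0,0],[0,0,0]],
    [[0,0,0],[0,0,0]],
  ],
)

```text
time: 13.15
tool_pos: [538.7, 253.0, 139.2]
tcp_rot: [0.051, 1.568, 0.576]
contact_force: [-1.0, 0.9, 5.0]
grip_width: 53.7
finger_force: 30.0
```

Ring contact at about TCP z=145, with roughly 8.5 N of push. I'll keep pushing.

servo_tool(
  deltas=[
    [[0.003,0,0],[0,0,0]],
    [[0.003,0,0],[0,0,0]],
    [[0.003,0,0],[0,0,0]],
    [[0.003,0,0],[0,0,0]],
    [[0.003,0,0],[0,0,0]],
    [[0,0,0],[0,0,0]],
  ],
)

```text
time: 13.9
tool_pos: [538.7, 252.9, 123.9]
tcp_rot: [0.114, 1.568, 0.639]
contact_force: [-0.3, -0.3, 4.8]
grip_width: 53.9
finger_force: 30.0
```

servo_tool(
  deltas=[
    [[0.002,0,0],[0,0,0]],
    [[0.002,0,0],[0,0,0]],
    [[0.001,0,0],[0,0,0]],
    [[0,0,0],[0,0,0]],
  ],
)

```text
time: 14.4
tool_pos: [538.7, 253.0, 119.6]
tcp_rot: [0.038, 1.567, 0.563]
contact_force: [-0.3, 0.2, 6.8]
grip_width: 53.7
finger_force: 30.0
```

servo_tool(
  deltas=[
    [[0.001,0,0],[0,0,0]],
    [[0.001,0,0],[0,0,0]],
    [[0,0,0],[0,0,0]],
  ],
)

```text
time: 14.78
tool_pos: [538.9, 253.1, 119.5]
tcp_rot: [-0.028, 1.562, 0.498]
contact_force: [-2.0, 0.3, 14.0]
grip_width: 54.1
finger_force: 30.0
```

```bash
python3 - <<'E'
from screw import *
o=bot.get_obs();M=T(o["tool_pos"],R.from_euler('xyz',o["tcp_rot"]).as_matrix())
np.set_printoptions(precision=2,suppress=True)
print(o["time"],o["tool_pos"],o["contact_force"],o["moment"],np.degrees(R.from_matrix(M[:3,:3].T@Rfin(np.radians(30))).as_rotvec()))
im=bot.capture("scene")[:,:,::-1]
S=[521.5,242]
for h in (18,26,30,34,166,170): print(h,proj("scene",[[*S,h]]))
cv2.imwrite("pics/v4.png",cv2.resize(im[150:225,325:395],None,fx=8,fy=8,interpolation=cv2.INTER_CUBIC))
E
```

```text
14.775 [538.88 253.06 119.53] [-1.99  0.27 13.96] [ 0.99 -1.38  0.11] [0.11 0.51 0.01]
18 [[350.82 203.99]]
26 [[351.24 202.04]]
30 [[351.44 201.06]]
34 [[351.65 200.07]]
166 [[359.01 165.41]]
170 [[359.25 164.29]]
```

View pics/v4.png

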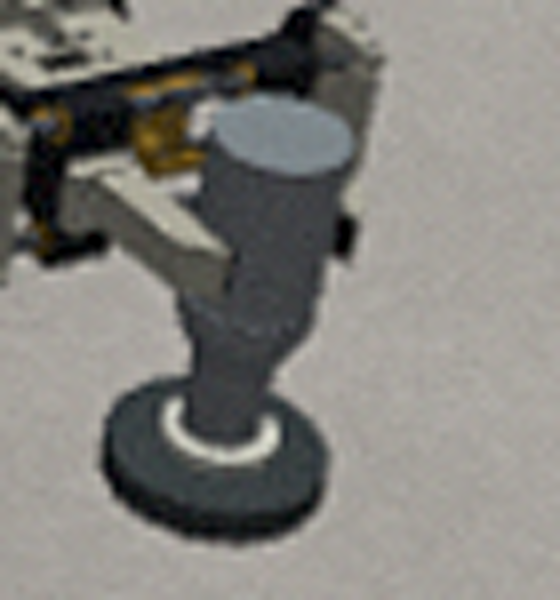

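```bash
python3 - <<'E'
from screw import *
np.set_printoptions(precision=1,suppress=True)
S=[521.5,242.0]
def ext(r,z):
    a=np.linspace(0,2*np.pi,361);p=proj("scene",np.c_[S[0]+r*np.cos(a),S[1]+r*np.sin(a),0*a+z])
    c=((p-[325,150])+.5)*8-.5; return "x %.1f..%.1f y %.1f..%.1f"%(c[:,0].min(),c[:,0].max(),c[:,1].min(),c[:,1].max())
print("disc bottom",ext(45,0),"| disc top",ext(45,18))
for g in (0,2.5,5): print(g,"ring under",ext(23,18+g),"| ring up",ext(23,26+g),"| bottle base",ext(27,166+g))
im=bot.capture("scene"); b=cv2.resize(im[150:225,325:395],None,fx=8,fy=8,interpolation=cv2.INTER_CUBIC)
g=cv2.cvtColor(b,cv2.COLOR_RGB2GRAY)
print("col222",list(zip(range(430,560,5),g[430:560:5,222].tolist())))
print("col270",list(zip(range(70,200,5),g[70:200:5,283].tolist())))
print("row420 disc",list(zip(range(90,340,6),g[440,90:340:6].tolist())))
E
```

```text
disc bottom x 90.7..315.8 y 402.1..542.0 | disc top x 97.2..324.2 y 367.8..506.9
0 ring under x 152.2..268.2 y 400.4..471.4 | ring up x 155.3..271.8 y 384.9..455.7 | bottle base x 202.6..349.2 y 88.4..166.5
2.5 ring under x 153.2..269.3 y 395.5..466.5 | ring up x 156.3..272.9 y 380.0..450.8 | bottle base x 203.6..350.4 y 82.9..160.9
5 ring under x 154.2..270.4 y 390.7..461.6 | ring up x 157.3..274.0 y 375.1..445.9 | bottle base x 204.7..351.7 y 77.3..155.2
col222 [(430, 58), (435, 53), (440, 64), (445, 105), (450, 156), (455, 194), (460, 183), (465, 115), (470, 68), (475, 73), (480, 66), (485, 62), (490, 65), (495, 69), (500, 69), (505, 65), (510, 48), (515, 29), (520, 22), (525, 22), (530, 17), (535, 37), (540, 79), (545, 129), (550, 166), (555, 172)]
col270 [(70, 22), (75, 6), (80, 3), (85, 17), (90, 38), (95, 81), (100, 121), (105, 138), (110, 141), (115, 133), (120, 133), (125, 132), (130, 130), (135, 128), (140, 127), (145, 127), (150, 131), (155, 135), (160, 136), (165, 129), (170, 117), (175, 83), (180, 55), (185, 62), (190, 66), (195, 61)]
row420 disc [(90, 166), (96, 151), (102, 92), (108, 28), (114, 54), (120, 66), (126, 62), (132, 59), (138, 66), (144, 67), (150, 63), (156, 64), (162, 72), (168, 105), (174, 158), (180, 196), (186, 191), (192, 159), (198, 117), (204, 87), (210, 69), (216, 66), (222, 64), (228, 57), (234, 59), (240, 60), (246, 74), (252, 108), (258, 159), (264, 209), (270, 219), (276, 172), (282, 67), (288, 47), (294, 66), (300, 60), (306, 56), (312, 50), (318, 71), (324, 119), (330, 164), (336, 174)]
```

```bash
cat > st.py <<'E'
from screw import *
np.set_printoptions(precision=3,suppress=True)
o=bot.get_obs();M=T(o["tool_pos"],R.from_euler('xyz',o["tcp_rot"]).as_matrix())
print(o["time"].__round__(2),o["tool_pos"].round(2),"F",o["contact_force"],"M",o["moment"],"q",o["joint_positions"],"tau",o["tau"],"turn",np.degrees(R.from_matrix(M[:3,:3].T@Rfin(np.radians(30))).as_rotvec()))
E
python3 st.py
```

```text
14.88 [538.89 253.05 119.55] F [-1.216 -0.35  14.039] M [ 0.961 -1.428  0.145] q [0.064 1.098 2.416 2.65  1.912 1.398] tau [ -0.494 -33.67    9.035   0.235   0.532  -0.128] turn [0.108 0.503 0.021]
```

servo_tool(
  deltas=[
    [[-0.002,0,0],[0,0,0]],
    [[0,0,0],[0,0,0]],
  ],
)

```text
time: 15.12
tool_pos: [538.7, 253.0, 119.6]
tcp_rot: [0.005, 1.567, 0.53]
contact_force: [-0.7, -0.4, 7.0]
grip_width: 54.3
finger_force: 30.0
```

```bash
python3 st.py
```

```text
15.12 [538.7  252.96 119.57] F [-0.668 -0.44   7.005] M [ 0.352 -0.434  0.11 ] q [0.064 1.093 2.418 2.651 1.904 1.4  ] tau [ -0.295 -37.471   8.813  -0.22    2.563  -0.081] turn [ 0.095  0.198 -0.001]
```

servo_tool(
  deltas=[
    [[-0.006,0,0],[0,0,0]],
    [[0,0,0],[0,0,0]],
    [[0,0,0],[0,0,0]],
  ],
)

```text
time: 15.5
tool_pos: [538.4, 252.8, 123.3]
tcp_rot: [2.794, 1.569, -2.964]
contact_force: [-0.3, 0.6, -4.0]
grip_width: 53.8
finger_force: 30.0
```

```bash
python3 st.py
```

```text
15.5 [538.43 252.84 123.33] F [-0.297  0.603 -3.969] M [-0.413  0.946 -0.016] q [0.064 1.077 2.424 2.654 1.889 1.406] tau [  0.01  -42.74    7.948  -0.874   5.58   -0.035] turn [ 0.082 -0.114 -0.041]
```

```bash
python3 - <<'E'
from screw import *
S=[521.5,242.0]
a=np.linspace(0,2*np.pi,721)
def low(r,z):
    p=proj("scene",np.c_[S[0]+r*np.cos(a),S[1]+r*np.sin(a),0*a+z]); i=p[:,1].argmax(); return p[i].round(2),p[:,0].min().round(2),p[:,0].max().round(2)
for n,z in (("disc top",18),):print(n,low(45,z))
for g in (30,26,5,0): print(g,"under",low(23,18+g),"up",low(23,26+g))
im0=cv2.imread("pics/scene0_raw.png"); im1=bot.capture("scene")[:,:,::-1]
cv2.imwrite("pics/scene5.png",im1)
for im in (im0,im1):
    g=cv2.cvtColor(im,cv2.COLOR_BGR2GRAY)
    print("rows186-222")
    for c in (350,351,352,353,354): print(c,g[188:222,c].tolist())
A=[cv2.resize(i[180:225,325:380],None,fx=7,fy=7,interpolation=cv2.INTER_CUBIC) for i in (im0,im1)]
cv2.imwrite("pics/v5.png",np.hstack(A))
E
```

```text
disc top (array([354.11, 212.93]), np.float64(336.71), np.float64(365.08))
30 under (array([354.09, 201.06]), np.float64(345.06), np.float64(359.77)) up (array([354.53, 199.04]), np.float64(345.45), np.float64(360.22))
26 under (array([353.88, 202.06]), np.float64(344.86), np.float64(359.54)) up (array([354.31, 200.05]), np.float64(345.25), np.float64(360.0))
5 under (array([352.74, 207.27]), np.float64(343.83), np.float64(358.37)) up (array([353.17, 205.3 ]), np.float64(344.22), np.float64(358.81))
0 under (array([352.48, 208.49]), np.float64(343.59), np.float64(358.09)) up (array([352.9 , 206.53]), np.float64(343.98), np.float64(358.53))
rows186-222
350 [163, 163, 164, 160, 154, 167, 172, 129, 98, 128, 191, 199, 175, 81, 80, 61, 62, 64, 61, 61, 58, 61, 59, 64, 64, 55, 28, 24, 23, 85, 164, 164, 157, 161]
351 [164, 147, 121, 114, 68, 66, 42, 48, 44, 62, 132, 205, 184, 90, 85, 60, 64, 59, 60, 62, 58, 62, 64, 62, 62, 53, 30, 25, 26, 65, 146, 163, 164, 164]
352 [135, 64, 51, 45, 57, 61, 61, 62, 60, 49, 103, 201, 185, 126, 86, 64, 67, 63, 64, 63, 59, 63, 56, 64, 60, 59, 20, 27, 21, 75, 1
[... 367 characters left out ...]
 68, 56, 61, 57, 64, 55, 50, 114, 206, 192, 118, 89, 54, 57, 65, 63, 54, 25, 27, 16, 87, 173, 162, 165, 169]
351 [73, 57, 60, 69, 57, 58, 53, 59, 66, 65, 61, 61, 62, 59, 60, 46, 94, 181, 201, 139, 86, 72, 62, 65, 67, 59, 29, 24, 25, 71, 148, 171, 165, 170]
352 [75, 57, 66, 67, 63, 57, 53, 62, 59, 56, 59, 66, 65, 63, 61, 54, 89, 176, 208, 178, 80, 74, 56, 66, 60, 60, 26, 23, 16, 74, 156, 173, 163, 166]
353 [66, 77, 59, 59, 64, 55, 61, 58, 62, 65, 56, 68, 67, 64, 65, 55, 77, 150, 211, 173, 78, 73, 59, 59, 69, 63, 37, 32, 26, 67, 149, 171, 166, 163]
354 [75, 98, 65, 63, 63, 58, 60, 65, 58, 65, 64, 61, 60, 59, 59, 53, 81, 155, 207, 180, 82, 71, 63, 60, 64, 64, 35, 24, 23, 45, 120, 176, 165, 160]
```

View pics/v5.png

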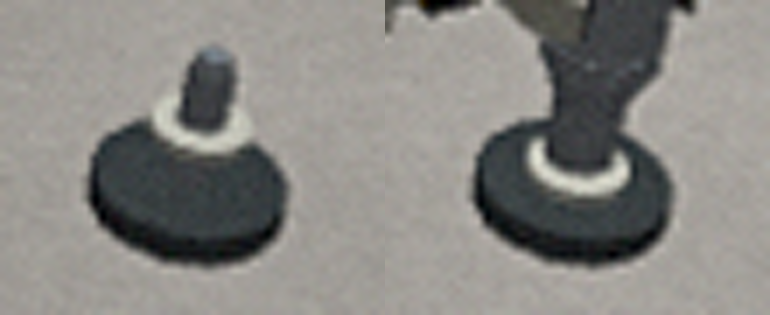

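The ring's shaded side face (grey ≈80) explains the edge rows: its bottom edge is now at about row 209.5, which is the base-top prediction. The ring started about 25 mm up and is home. That agrees with the hard stop at 18 N and with bottle travel of 25.5 mm. I'll set the bottle back down on it and release.

servo_tool(
  deltas=[
    [[0.002,0,0],[0,0,0]],
    [[0.002,0,0],[0,0,0]],
    [[0.001,0,0],[0,0,0]],
    [[0,0,0],[0,0,0]],
    [[0,0,0],[0,0,0]],
  ],
)

```text
time: 16.18
tool_pos: [538.6, 252.9, 119.6]
tcp_rot: [0.358, 1.57, 0.883]
contact_force: [-0.7, -0.0, 3.4]
grip_width: 53.8
finger_force: 30.0
```

```bash
python3 st.py
```

```text
16.18 [538.56 252.93 119.55] F [-0.661 -0.031  3.401] M [0.054 0.049 0.067] q [0.064 1.091 2.419 2.652 1.901 1.401] tau [ -0.159 -39.277   8.414  -0.489   3.705  -0.063] turn [ 0.092  0.064 -0.024]
```

servo_tool(
  deltas=[
    [[0,0,0],[0,0,0]],
    [[0,0,0],[0,0,0]],
    [[0,0,0],[0,0,0]],
    [[0,0,0],[0,0,0]],
    [[0,0,0],[0,0,0]],
    [[0,0,0],[0,0,0]],
  ],
  fingers=1,
)

```text
time: 16.92
tool_pos: [538.5, 252.9, 118.9]
tcp_rot: [2.342, 1.57, 2.867]
contact_force: [-0.8, -0.3, -0.2]
grip_width: 91.6
finger_force: 0.0
```

servo_tool(
  deltas=[
    [[-0.005,0,0],[0,0,0]],
    [[-0.01,0,0],[0,0,0]],
    [[-0.02,0,0],[0,0,0]],
    [[-0.02,0,0],[0,0,0]],
    [[-0.02,0,0],[0,0,0]],
    [[-0.02,0,0],[0,0,0]],
    [[-0.02,0,0],[0,0,0]],
    [[-0.02,0,0],[0,0,0]],
    [[-0.02,0,0],[0,0,0]],
    [[0,0,0],[0,0,0]],
    [[0,0,0],[0,0,0]],
  ],
)

```text
time: 18.3
tool_pos: [538.3, 252.8, 273.9]
tcp_rot: [2.413, 1.57, 2.938]
contact_force: [-0.9, 0.9, 0.6]
grip_width: 91.8
finger_force: 0.0
```

```bash
python3 - <<'E'
from h import *
im=bot.capture("scene")[:,:,::-1]; t=bot.capture("top")[:,:,::-1]
g=cv2.cvtColor(im,cv2.COLOR_BGR2GRAY)
for c in (352,353,354): print(c,g[203:216,c].tolist())
z=lambda i,x,y,w,h,f:cv2.resize(i[y:y+h,x:x+w],None,fx=f,fy=f,interpolation=cv2.INTER_CUBIC)
cv2.imwrite("pics/v6.png",np.hstack([z(im,290,125,90,100,5),z(t,130,160,60,100,5)]))
E
```

```text
352 [61, 57, 95, 183, 178, 78, 73, 61, 65, 68, 52, 23, 33]
353 [58, 54, 88, 175, 179, 80, 69, 57, 65, 65, 60, 36, 32]
354 [58, 49, 79, 161, 180, 82, 69, 56, 65, 60, 59, 33, 30]
```

View pics/v6.png

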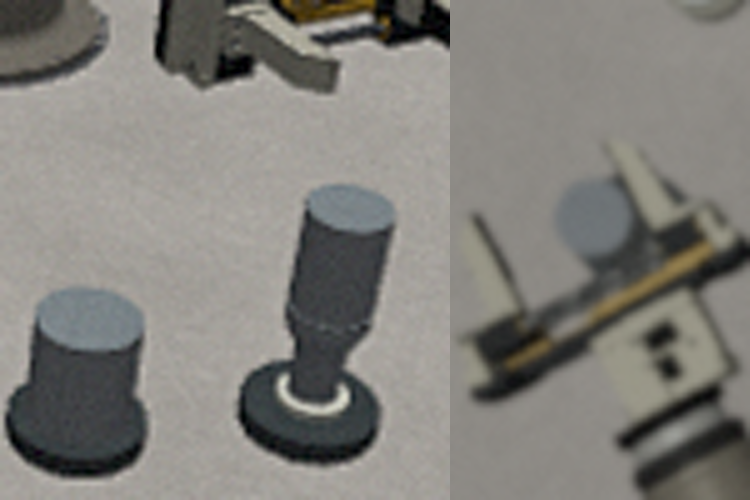

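```bash
python3 - <<'E'
from h import *
np.set_printoptions(precision=2,suppress=True)
im=bot.capture("scene")[:,:,::-1]; im0=cv2.imread("pics/scene0_raw.png")
def fit(i,x,y,w,h,lo,hi):
    f=8;g=cv2.cvtColor(cv2.resize(i[y:y+h,x:x+w],None,fx=f,fy=f,interpolation=cv2.INTER_CUBIC),cv2.COLOR_BGR2GRAY)
    m=cv2.inRange(g,lo,hi); n,l,s,c=cv2.connectedComponentsWithStats(m); k=1+s[1:,4].argmax()
    cs=max(cv2.findContours((l==k).astype(np.uint8),cv2.RETR_EXTERNAL,cv2.CHAIN_APPROX_NONE)[0],key=len)
    e=cv2.fitEllipse(cv2.convexHull(cs)); return np.array([(e[0][0]+.5)/f-.5+x,(e[0][1]+.5)/f-.5+y]),np.array(e[1])/f
# bottle base and beaker base: bluish bright tops between 90 and 145
print("bottle",fit(im,347,158,26,20,95,148)); print("beaker",fit(im,294,180,28,17,95,148))
print("ring0",fit(im0,341,188,24,18,130,255)) 
for z in (161,166,171): print(z,proj("scene",[[521.5,242,z]]))
b=atz("top",[[207,196]],93)[0]; print("beaker pred",proj("scene",[[*b[:2],93]]))
for z in (51,56): print("ring0 pred",z,proj("scene",[[521.5,242,z]]))
E
```

```text
bottle (array([358.26, 171.32]), array([20.73, 22.93]))
beaker (array([306.85, 191.55]), array([21.09, 24.52]))
ring0 (array([360.42, 194.7 ]), array([15.1 , 55.92]))
161 [[358.72 166.8 ]]
166 [[359.01 165.41]]
171 [[359.31 164.01]]
beaker pred [[303.72 186.47]]
ring0 pred 51 [[352.55 195.85]]
ring0 pred 56 [[352.82 194.59]]
```

Both arcs of the bottle's base (rows 161.3 and 171.25) match a height of 165–166 mm, so the bottle stands on the fully lowered ring. The gripper is clear, so I'm handing in.

```bash
python3 -c "
from plant import bot
print(bot.close_job())"
```

```text
the job is handed in; nothing more can be done
None
```

The bottle is upside down on the slim peg, resting on the ring, which I judge to be fully down; it was let go, the gripper is clear, and the job is handed in. I know the ring is home only from the 18 N hard stop and the bottle's height in the images; it travelled about 25 mm, not the full 30, so I take it to have started below its top position.

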